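Spent battery into the collection box

ROBOT

A 6-joint arm with a two-finger parallel gripper is mounted at the origin on a cart in front of the work surface, level with it; the furniture and walls round the work are solid. World frame = base frame: x ahead of the robot, y to its left, z up, the work surface at z = 0. Lengths are in m, angles in rad, forces in N, time in s.
With the tool pointing down it reaches from about 0.4 to 0.825 m from the base axis. Payload 7 kg.
Tool frame: the origin (TCP) lies midway between the tips of the shut fingers; the grasp point (between the pads) lies hold_point_z behind it (hold_point_z is the distance from the TCP to the grasp point, in m); z points along the fingers, y is the line along which they close (so a half turn about z gives the same grasp; the last joint's range is limited). The gripper opens to 88 mm and grips with 3 to 60 N. Pads are 19 mm wide; open, the fingers measure 130 mm over their backs; the gripper's body (78 mm by 193 mm) begins 47 mm behind the grasp point.
Start: joints at [1.638, 0.359, 0.012, 0, -1.224, -0.288], TCP at [0.148, 0.659, 0.227] pointing down, gripper open.
Joint ranges: [-3.07, 3.07], [-1.43, 2.12], [-1.02, 1.25], [-3.03, 1.67], [-3.05, -0], [-3.03, 3.03]. Speed limits (rad/s): [2.39, 2.39, 3.01, 3.14, 3.14, 3.14].

INTERFACE

Orientations are given as [roll, pitch, yaw] about the fixed x, y, z axes, in that order (R = Rz(yaw) Ry(pitch) Rx(roll)).
In Python, from station import * gives the robot as it stands.
- The arm moves only by the tool apply_moves, never from a script. Its argument "steps" is a list of rows, each an object with "translation": the shift along the world's x, y, z scaled (see below), a list of three; "rotation": the turn, a rotation vector about the world's x, y, z scaled (see below), a list of three. A call has exactly 10 rows; each row is the pose to reach, as a shift and turn from the pose commanded when the call began; what a row does not reach only later rows make up. The controller multiplies each number of a shift by 250 mm and each number of a turn by 30 degrees. A row lasts 1/12 s, in which the tool goes at most 41.7 mm and 7.16 degrees, less where a joint would pass 70% of its speed; a pose out of reach is approached as far as the arm can. A call with a number of a shift or a turn outside -1 to 1 is refused whole. A call with a gripper value outside its range is refused whole. "jaw" is the closure, from -1 (fully open) to 1 (shut), so that 0 is half open, set as the call begins (left out, the last holds). The fingers move at their own pace and stop on an object; "newtons" is the grip in N (left out, the last holds). Time passes only in rows, so rows that repeat a pose let the fingers close, or fill a call up. It gives the time, the measured TCP pose, the force, the opening and the grip force at its end, in the units of the state.
- get_state(): the state, without advancing time (a new reading comes with each control period).
- grab_frame(name): name is "scene" or "top" or "wrist"; returns the picture (384x512x3 uint8, blue, green, red); there is no depth.
- camera_model(name): a dict with "fx", "fy", "cx", "cy" (pixels), "xyz" and "rotation" of the camera in the world. Camera axes: x right, y down, z forward; pixel columns grow to the right and rows downward; lengths in m; the calibration is good to about 2 mm. A picture is of the moment at which its call begins: read the wrist's pose just before it. camera_model takes no time and is no camera call; for the wrist camera it gives the pose at the moment of the call.
- job_done(): hands the job in; it is judged then, once.
The state is a dict: "t": time; "q": joint angles; "qd": joint speeds; "joint_efforts": joint torques, N m; "eef_pos": TCP position; "ee_rot": TCP orientation; "force": force on the tool from outside, world axes, zero at the start; "moment": the same for the moment, N m; "width": finger opening in m; "gripper_force": force on a finger pad.
Only numpy, scipy, OpenCV 4.12 (cv2) and the standard library are available. Lean on these libraries where they do the work, as an engineer would, in place of code of your own. Each camera call takes 0.05 s, during which the arm holds its last target. There are 200 camera calls.

TASK

Get the spent red battery into the green battery collection box without picking it up: with one finger push the self-closing flap open while the battery is still on the tray in front of it, and keep holding it open while your other finger gently rolls the battery over the tray's inner edge and into the box. Only when the battery has dropped inside, let the flap go so that it swings fully shut. Never push the battery onto the shut flap, and leave the other things on the worktop where they are.

Things in the scene. Friction and masses are not known exactly. Their poses are not given: they have to be found in the camera images.
- tray_edge (a point): Middle of the tray's inner edge on the green collection box, level with the tray floor, 100 mm above the worktop. x points level from the tray into the box, y level along the edge to the left, z up; the box turns only about z. The tray: bare steel from x = -86 to 0 mm, 160 mm wide, side rims 4 mm high, a 3 mm bead on the front edge; the inner edge is flush and rounded.
- battery_box: Green box, 192 mm deep, 176 mm wide, up to 142 mm high, that stands firm and does not slide; origin on the worktop straight below point tray_edge, same axes. In front the open tray (x = -86 to 0 mm), behind it the opening as wide as the tray (x = 0 to 75), shut by the flap; sloping cheeks beside the flap and the roof behind it rise to 42 mm above the tray. Hollow inside, floor 10 mm up.
- flap_hinge (a point): Middle of the flap's hinge line, which runs along the box's y axis: 75 mm beyond (x) and 38 mm above (z) point tray_edge, 138 mm above the worktop.
- flap (a joint): Angle of the grey flap, rad: 0 shut, 0.95 fully open. Plate 156 mm wide, 82 mm from hinge to free edge, 3 mm thick. Shut, it slopes down from the hinge to the tray's inner edge. Pushed down or inwards it swings into the box, the free edge going down and away from the tray. From about 0.4 the battery falls through. A spring shuts it: 0.06 Nm shut, 0.11 Nm open; the battery cannot open it by its weight.
- flap_edge (a point): Middle of the flap's free edge, 82 mm from its hinge; it moves with the flap (shut: at the tray's inner edge, on tray level).
- battery_red_mid (a point): Centre of the spent red AA battery, 15 mm diameter, 50 mm long, 23 g. It lies on the tray, its length (this point's z axis) along the tray's inner edge within about 10 degrees, centre 7.5 mm above the tray floor, 25 to 47 mm before the inner edge and up to 30 mm left or right of the tray's middle. It rolls easily.
- battery_green: Fresh green AA battery, 15 mm diameter, 50 mm tall, standing upright on the worktop beside the box; origin at its foot. Leave it alone.
- jar_curry: Glass spice jar with yellow powder and a black cap, 44 mm diameter, 96 mm tall, on the worktop to the left of the box; origin at its underside. Leave it alone.
- mug_white: White mug with a handle, 78 x 110 x 97 mm, on the worktop to the right; origin at its underside. Leave it alone.
- opener: Bottle opener with a black handle, 174 x 41 x 20 mm, lying on the worktop to the left; origin at its underside. Leave it alone.
- jar_paprika: Glass spice jar with red-orange powder and a black cap, 44 mm diameter, 96 mm tall, on the worktop at the back right; origin at its underside. Leave it alone.
- jar_thyme: Glass spice jar with grey-green herbs and a black cap, 44 mm diameter, 96 mm tall, on the worktop at the back left; origin at its underside. Leave it alone.

How it is judged:
On the way, in this order (a step that is already met when the one before it is completed fails the run):
1. a finger holds the flap open (0.35 rad or more) while the battery is still on the tray (value of joint flap above 0.35 rad and contact force between the fingers and flap above 0.2 N and x of battery_red_mid in the frame of tray_edge below -0.003 m and z of battery_red_mid in the frame of tray_edge above 0.003 m), for 0.2 s.
2. the battery has dropped into the box while the finger still holds the flap open (value of joint flap above 0.25 rad and contact force between the fingers and flap above 0.2 N and x of battery_red_mid in the frame of tray_edge above -0.08 m and z of battery_red_mid in the frame of tray_edge below -0.03 m), for 0.1 s.
At the end, for the whole second after the job is handed in: The red battery lies at rest inside the box (centre between its walls and at least 30 mm below the tray), the flap is shut (under 0.05 rad) and free of the battery (x of battery_red_mid in the frame of tray_edge between -0.082 and 0.102 m and y of battery_red_mid in the frame of tray_edge between -0.08 and 0.08 m and z of battery_red_mid in the frame of tray_edge below -0.03 m and linear speed of battery_red below 0.05 m/s and value of joint flap below 0.05 rad and contact force between battery_red and flap below 0.05 N); the robot touches nothing.
It fails at once if the battery is lifted (centre more than 20 mm above the tray; lying, it is at 7.5 mm) (z of battery_red_mid in the frame of tray_edge above 0.02 m).
It fails at once if the battery is squeezed or pressed hard (over 15 N) (contact force between the fingers and battery_red above 15 N).
It fails at once if the battery is pushed onto the shut flap (x of battery_red_mid in the frame of tray_edge above 0.005 m and z of battery_red_mid in the frame of tray_edge above 0.005 m and value of joint flap below 0.15 rad).
It fails at once if something else on the worktop is moved (15 mm) (distance of any of battery_green, jar_curry, mug_white, opener, jar_paprika, jar_thyme from where it was at the start of the episode above 0.015 m).
It also fails if it takes over 40 s, if anything falls off the work surface, if the arm or the gripper's body presses on something with over 40 N, if the wrist force passes 120 N, or if a joint passes its speed limit or range.

## Working session

There is one attempt and no reset: what is moved stays moved. The work goes in short steps, Python scripts to look and compute and a tool call to move; the robot and the scene stay as the last step left them, time stands still between calls to the robot, and variables do not carry over. Pictures are saved under pics/ and viewed, at most 10 in all, crops included, and the job is handed in when it is done.

Besides the shell and the picture viewer there is one more tool, called after ">>>" as name([rows], argument=value, ...), one row to a line, values as JSON. apply_moves: Moves the arm, as the interface text tells. Shifts and turns lie within -1 to 1; 1 stands for 250 mm of shift or 30 degrees of turn. Its arguments: {"type":"object","properties":{"steps":{"type":"array"},"jaw":{"type":"number"},"newtons":{"type":"number"}},"required":["steps"]}

```bash
mkdir -p pics; ls; python3 - <<'E'
from station import *
import cv2,numpy as np
print(get_state())
for n in ("scene","top","wrist"):
    m=camera_model(n); print(n,{k:np.round(v,4).tolist() for k,v in m.items()})
    cv2.imwrite(f"pics/{n}0.png",grab_frame(n))
a=[cv2.imread(f"pics/{n}0.png") for n in ("top","scene")]
cv2.imwrite("pics/t0.png",cv2.resize(a[0],(800,600),interpolation=cv2.INTER_CUBIC))
E
```

```text
pics
{'t': 0.0, 'q': array([ 1.63810595e+00,  3.59341963e-01,  1.10781214e-02, -3.44968714e-04,
       -1.22407856e+00, -2.88065554e-01]), 'qd': array([-0.00142038,  0.00038011,  0.00034564,  0.00087798,  0.00118836,
       -0.0007065 ]), 'joint_efforts': array([ 5.78264280e-04, -5.82713163e+01,  2.93064398e+01,  6.99761868e+00,
        7.04852573e-03, -1.61838111e-04]), 'eef_pos': array([0.14774574, 0.65814664, 0.22566104]), 'ee_rot': array([ 3.14001815e+00, -1.28343385e-04, -2.20873310e-01]), 'force': array([ 0.20929034, -0.06896784, -1.25250054]), 'moment': array([0.02396422, 0.01419434, 0.00609221]), 'gripper_force': 0.0, 'width': 0.08756658550985122}
scene {'fx': 496.3662, 'fy': 496.3662, 'cx': 252.6632, 'cy': 189.1588, 'xyz': [-0.826, 0.5067, 1.3593], 'rotation': [-2.2726, 0.0204, -1.9116]}
top {'fx': 413.4863, 'fy': 413.4863, 'cx': 248.4101, 'cy': 192.0967, 'xyz': [-0.1262, -0.2477, 1.3579], 'rotation': [-2.5992, 0.0086, -1.219]}
wrist {'fx': 280.7003, 'fy': 280.7003, 'cx': 257.1184, 'cy': 191.3372, 'xyz': [0.2272, 0.6398, 0.3847], 'rotation': [2.8361, -0.0009, -1.7928]}
```

View pics/t0.png

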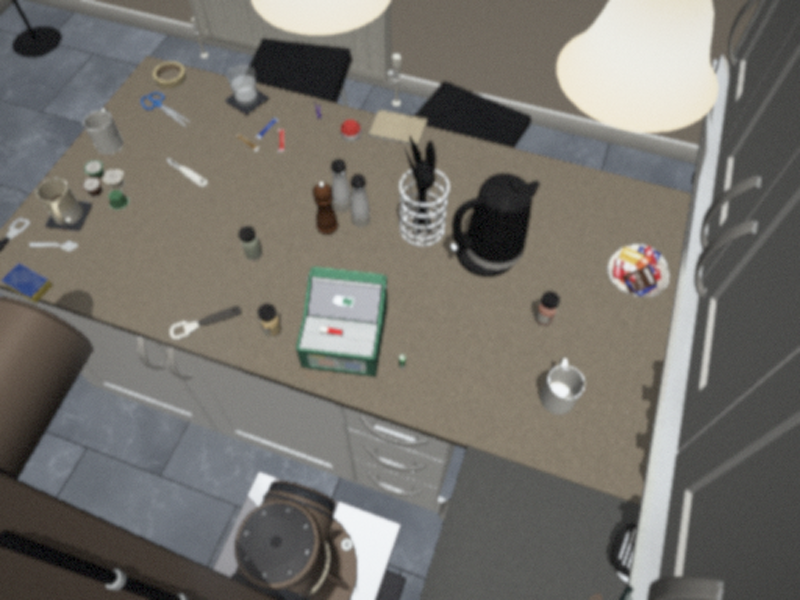

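View pics/scene0.png

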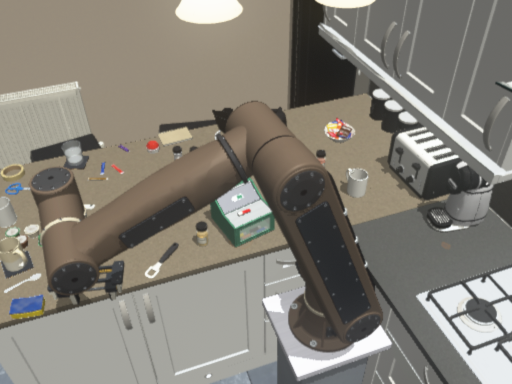

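The top view shows the box at about (343,320) in the enlarged image: tray toward the robot, red battery at (330,331), green battery at (402,359), curry jar at (268,319). I'll crop in on the box.

```bash
python3 - <<'E'
import cv2,numpy as np
a=cv2.imread("pics/top0.png")[165:245,183:270]; b=cv2.imread("pics/scene0.png")[170:250,195:282]
f=lambda i:cv2.resize(i,None,fx=4.5,fy=6,interpolation=cv2.INTER_CUBIC)
f=lambda i:cv2.resize(i,(391,360),interpolation=cv2.INTER_CUBIC)
cv2.imwrite("pics/c1.png",np.hstack([f(a),f(b)]))
E
```

```text
(no output)
```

View pics/c1.png

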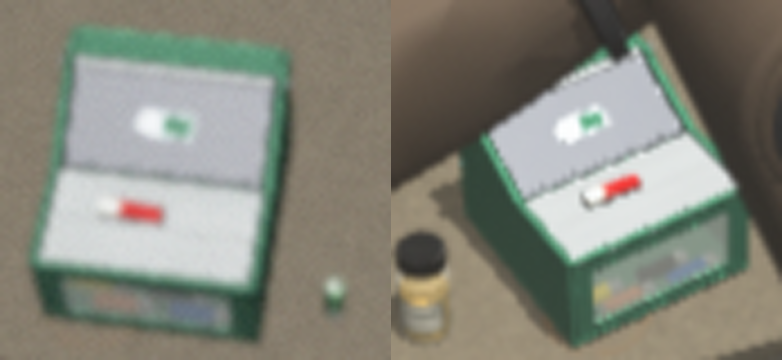

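```bash
cat > h.py <<'E'
import numpy as np,cv2
from scipy.spatial.transform import Rotation as R
from scipy.optimize import least_squares
def proj(m,P):
    p=(np.atleast_2d(P)-m["xyz"])@R.from_euler("xyz",m["rotation"]).as_matrix()
    return np.c_[m["fx"]*p[:,0]/p[:,2]+m["cx"],m["fy"]*p[:,1]/p[:,2]+m["cy"]]
def box2w(s,B):
    B=np.atleast_2d(B); return R.from_euler("z",s[2]).apply(B)+[s[0],s[1],0.1]
E
python3 - <<'E'
from station import *
from h import *
mt,ms=camera_model("top"),camera_model("scene")
k=391/87
T=lambda a:np.array(a)/[k,4.5]+[183,165]
S=lambda a:(np.array(a)-[391,0])/[k,4.5]+[195,170]
Bt=np.array([[0,80,0],[0,-80,0],[75,78,38],[75,-78,38]])/1000; pt=T([[57,170],[265,190],[75,55],[275,75]])
Bs=np.array([[0,80,0],[0,-80,0],[-86,80,0],[-86,-80,0]])/1000; ps=S([[523,205],[690,132],[575,262],[735,188]])
f=lambda s:np.r_[proj(mt,box2w(s,Bt))-pt,proj(ms,box2w(s,Bs))-ps].ravel()
best=min((least_squares(f,[.6,.1,y]) for y in (-2,0,2)),key=lambda r:r.cost)
print(best.x,best.fun.round(1)); s=best.x
bt,bs=T([[97,207],[163,214]]),S([[583,197],[641,182]])
g=lambda v:np.r_[proj(mt,box2w(s,v.reshape(2,3)))-bt,proj(ms,box2w(s,v.reshape(2,3)))-bs].ravel()
r=least_squares(g,[-.035,.03,.0075,-.035,-.03,.0075]);print((r.x*1e3).round(1),r.cost)
E
```

```text
[0.50120681 0.10363638 0.2240491 ] [ 0.8 -1.2 -0.3 -0.8  0.2  0.7 -0.4  0.8 -0.2 -0.3 -1.2  0.1  0.1  0.7
  1.4  0.3]
[-40.6  42.6  17.6 -40.7  -9.1  11.4] 0.6172571085062366
```

>>> apply_moves([
  {"translation":[0.07,-0.1,0.01],"rotation":[0,0,-0.1]},
  {"translation":[0.14,-0.2,0.02],"rotation":[0,0,-0.2]},
  {"translation":[0.21,-0.3,0.03],"rotation":[0,0,-0.3]},
  {"translation":[0.28,-0.4,0.04],"rotation":[0,0,-0.4]},
  {"translation":[0.35,-0.5,0.05],"rotation":[0,0,-0.5]},
  {"translation":[0.42,-0.6,0.06],"rotation":[0,0,-0.6]},
  {"translation":[0.49,-0.7,0.07],"rotation":[0,0,-0.7]},
  {"translation":[0.56,-0.8,0.08],"rotation":[0,0,-0.8]},
  {"translation":[0.63,-0.9,0.09],"rotation":[0,0,-0.9]},
  {"translation":[0.68,-1,0.1],"rotation":[0,0,-1]},
], jaw=-1)

```text
t: 0.98
eef_pos: [0.3187, 0.4071, 0.2515]
ee_rot: [3.141, -0.0, -0.747]
force: [1.3, 0.8, 0.4]
width: 0.0877
gripper_force: 0.0
```

>>> apply_moves([
  {"translation":[0.07,-0.1,0],"rotation":[0,0,-0.1]},
  {"translation":[0.14,-0.2,0],"rotation":[0,0,-0.2]},
  {"translation":[0.21,-0.3,0],"rotation":[0,0,-0.3]},
  {"translation":[0.28,-0.4,0],"rotation":[0,0,-0.4]},
  {"translation":[0.35,-0.5,0],"rotation":[0,0,-0.5]},
  {"translation":[0.42,-0.6,0],"rotation":[0,0,-0.6]},
  {"translation":[0.49,-0.7,0],"rotation":[0,0,-0.7]},
  {"translation":[0.56,-0.8,0],"rotation":[0,0,-0.8]},
  {"translation":[0.63,-0.9,0],"rotation":[0,0,-0.9]},
  {"translation":[0.68,-1,0],"rotation":[0,0,-1]},
])

```text
t: 1.82
eef_pos: [0.4888, 0.1572, 0.2514]
ee_rot: [3.142, -0.0, -1.271]
force: [0.8, 1.0, -0.1]
width: 0.0878
gripper_force: 0.0
```

>>> apply_moves([
  {"translation":[0,-0.08,0],"rotation":[0,0,-0.08]},
  {"translation":[0,-0.16,0],"rotation":[0,0,-0.15]},
  {"translation":[0,-0.16,0],"rotation":[0,0,-0.15]},
  {"translation":[0,-0.16,0],"rotation":[0,0,-0.15]},
  {"translation":[0,-0.16,0],"rotation":[0,0,-0.15]},
  {"translation":[0,-0.16,0],"rotation":[0,0,-0.15]},
  {"translation":[0,-0.16,0],"rotation":[0,0,-0.15]},
  {"translation":[0,-0.16,0],"rotation":[0,0,-0.15]},
  {"translation":[0,-0.16,0],"rotation":[0,0,-0.15]},
  {"translation":[0,-0.16,0],"rotation":[0,0,-0.15]},
])

```text
t: 2.65
eef_pos: [0.4878, 0.1189, 0.2515]
ee_rot: [3.141, -0.0, -1.346]
force: [-0.6, -0.5, -0.4]
width: 0.0876
gripper_force: 0.0
```

```bash
python3 - <<'E'
from station import *
from h import *
import json
s=get_state();print(s["t"],s["eef_pos"],s["ee_rot"],s["q"].round(2),s["force"])
m=camera_model("wrist"); json.dump({k:np.array(v).tolist() for k,v in m.items()},open("w1.json","w"))
a=grab_frame("wrist"); cv2.imwrite("pics/w1.png",a); cv2.imwrite("pics/w1b.png",cv2.resize(a,(800,600),interpolation=cv2.INTER_CUBIC))
E
```

```text
2.65 [0.48779497 0.1189327  0.25150795] [ 3.14147964e+00 -2.75964961e-05 -1.34591502e+00] [ 0.63  0.05 -0.32 -0.   -1.2  -0.41] [-0.64755866 -0.53537495 -0.36044125]
```

View pics/w1b.png

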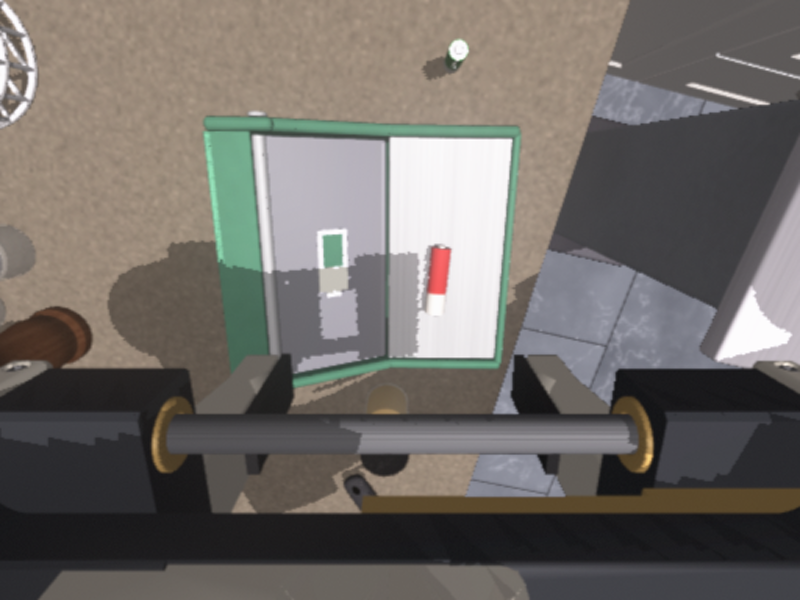

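```bash
python3 - <<'E'
from h import *
import json
m=json.load(open("w1.json"))
q=lambda a:np.array(a,float)*.64
B=np.array([[0,80,0],[0,-80,0],[-84,80,0],[-84,-80,0]])/1000; p=q([[388,359],[388,137],[497,360],[512,139]])
f=lambda s:(proj(m,box2w(s,B))-p).ravel()
r=least_squares(f,[.501,.104,.224]); s=r.x; print(s,r.fun.round(1))
bt=q([[441,247],[436,314]])
g=lambda v:(proj(m,box2w(s,np.c_[v.reshape(2,2),[.0085]*2]))-bt).ravel()
r=least_squares(g,[-.035,.03,-.035,-.03]);print((r.x*1e3).round(1)); v=r.x.reshape(2,2);c=v.mean(0)
print("centre",c, "world",box2w(s,[*c,0]))
print("tcp in box",R.from_euler("z",-s[2]).apply(np.array([.4878,.1189,.2515])-[s[0],s[1],.1]))
# pads' tips positions: project tool points for check of finger shape
tcp=np.array([.4878,.1189,.2515]);Rt=R.from_euler("xyz",[3.1415,0,-1.346])
for y in (-.065,-.044,.044,.065): print(y,(proj(m,tcp+Rt.apply([.0095,y,0]))/.64).round(0))
E
```

```text
[0.50088136 0.10532512 0.21849307] [ 0.1 -0.6 -0.6  1.  -0.4 -0.9  0.8  0.2]
[-37.4  -8.9 -35.4  40.6]
centre [-0.03641425  0.01586277] world [[0.46189446 0.11291765 0.1       ]]
tcp in box [-0.00982788  0.01608763  0.1515    ]
-0.065 [[236. 354.]]
-0.044 [[289. 353.]]
0.044 [[512. 353.]]
0.065 [[565. 353.]]
```

The wrist view shows the box square to the hand: inner edge at column 388 (rows 137–359), battery from (441,247) to (436,314). That puts the battery at (-36, 16) mm in the tray frame, with the TCP at (-10, 16). Going straight down puts one finger on the flap and the other behind the battery.

>>> apply_moves([
  {"translation":[0,0,-0.05],"rotation":[0,0,0]},
  {"translation":[0,0,-0.1],"rotation":[0,0,0]},
  {"translation":[0,0,-0.15],"rotation":[0,0,0]},
  {"translation":[0,0,-0.2],"rotation":[0,0,0]},
  {"translation":[0,0,-0.25],"rotation":[0,0,0]},
  {"translation":[0,0,-0.3],"rotation":[0,0,0]},
  {"translation":[0,0,-0.35],"rotation":[0,0,0]},
  {"translation":[0,0,-0.4],"rotation":[0,0,0]},
  {"translation":[0,0,-0.44],"rotation":[0,0,0]},
  {"translation":[0,0,-0.44],"rotation":[0,0,0]},
])

```text
t: 3.53
eef_pos: [0.4867, 0.1181, 0.1396]
ee_rot: [3.138, -0.001, -1.347]
force: [-0.3, -0.6, -0.2]
width: 0.0877
gripper_force: 0.0
```

>>> apply_moves([
  {"translation":[0,0,-0.02],"rotation":[0,0,0]},
  {"translation":[0,0,-0.04],"rotation":[0,0,0]},
  {"translation":[0,0,-0.06],"rotation":[0,0,0]},
  {"translation":[0,0,-0.08],"rotation":[0,0,0]},
  {"translation":[0,0,-0.1],"rotation":[0,0,0]},
  {"translation":[0,0,-0.12],"rotation":[0,0,0]},
  {"translation":[0,0,-0.135],"rotation":[0,0,0]},
  {"translation":[0,0,-0.145],"rotation":[0,0,0]},
  {"translation":[0,0,-0.145],"rotation":[0,0,0]},
  {"translation":[0,0,-0.145],"rotation":[0,0,0]},
])

```text
t: 4.37
eef_pos: [0.4871, 0.1183, 0.1049]
ee_rot: [3.14, -0.0, -1.347]
force: [-1.2, 0.1, 0.5]
width: 0.0877
gripper_force: 0.9
```

```bash
python3 - <<'E'
from station import *
from h import *
s=get_state();print(s["t"],s["eef_pos"],s["ee_rot"],s["force"],s["moment"])
print("tcp in box",R.from_euler("z",-.2205).apply(s["eef_pos"]-[.5009,.1053,.1]))
a=grab_frame("wrist"); b=grab_frame("top")[160:250,175:275]
cv2.imwrite("pics/d1.png",np.hstack([cv2.resize(a,(400,300)),cv2.resize(b,(333,300),interpolation=cv2.INTER_CUBIC)]))
E
```

```text
4.3667 [0.48714976 0.11828797 0.10488522] [ 3.13999690e+00 -2.77018816e-04 -1.34676412e+00] [-1.16286373  0.07401819  0.51449317] [0.15774299 0.78786534 0.02851994]
tcp in box [-0.01057663  0.01568093  0.00488522]
```

View pics/d1.png

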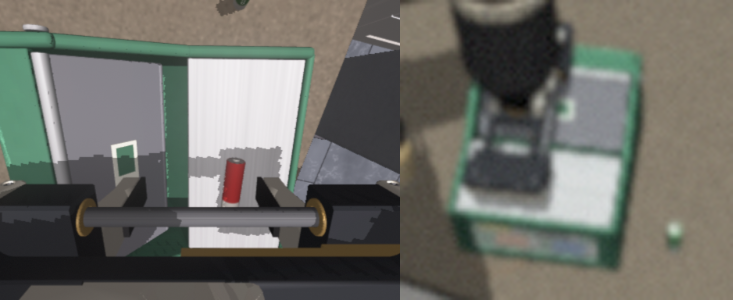

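```bash
python3 - <<'E'
from station import *
from h import *
m=camera_model("wrist")
for t in (0,.3,.4,.5,.6,.7,.8):
    a=t+.469
    P=[[.075-.082*np.cos(a),y,.038-.082*np.sin(a)] for y in (-.078,-.03)]
    print(t,(proj(m,box2w([.5009,.1053,.2205],P))/1.28).round(0).tolist())
E
```

```text
0 [[183.0, 63.0], [184.0, 131.0]]
0.3 [[166.0, 65.0], [169.0, 126.0]]
0.4 [[160.0, 65.0], [163.0, 124.0]]
0.5 [[153.0, 66.0], [157.0, 123.0]]
0.6 [[146.0, 66.0], [150.0, 122.0]]
0.7 [[138.0, 66.0], [143.0, 122.0]]
0.8 [[130.0, 66.0], [135.0, 121.0]]
```

The flap is open to about 0.4 rad and the battery is untouched. I'll edge 6 mm forward to open it further, then close the jaws in small steps while moving along, so the flap finger stays put and the rear finger rolls the battery.

>>> apply_moves([
  {"translation":[0.008,0.002,0],"rotation":[0,0,0]},
  {"translation":[0.016,0.003,0],"rotation":[0,0,0]},
  {"translation":[0.024,0.005,0],"rotation":[0,0,0]},
  {"translation":[0.024,0.005,0],"rotation":[0,0,0]},
  {"translation":[0.024,0.005,0],"rotation":[0,0,0]},
  {"translation":[0.024,0.005,0],"rotation":[0,0,0]},
  {"translation":[0.024,0.005,0],"rotation":[0,0,0]},
  {"translation":[0.024,0.005,0],"rotation":[0,0,0]},
  {"translation":[0.024,0.005,0],"rotation":[0,0,0]},
  {"translation":[0.024,0.005,0],"rotation":[0,0,0]},
])

```text
t: 5.3
eef_pos: [0.4938, 0.1198, 0.1053]
ee_rot: [3.142, -0.0, -1.347]
force: [-2.0, -1.8, 0.2]
width: 0.0873
gripper_force: 1.1
```

>>> apply_moves([
  {"translation":[0.006,0.001,0],"rotation":[0,0,0]},
  {"translation":[0.012,0.003,0],"rotation":[0,0,0]},
  {"translation":[0.018,0.004,0],"rotation":[0,0,0]},
  {"translation":[0.02,0.005,0],"rotation":[0,0,0]},
  {"translation":[0.02,0.005,0],"rotation":[0,0,0]},
  {"translation":[0.02,0.005,0],"rotation":[0,0,0]},
  {"translation":[0.02,0.005,0],"rotation":[0,0,0]},
  {"translation":[0.02,0.005,0],"rotation":[0,0,0]},
  {"translation":[0.02,0.005,0],"rotation":[0,0,0]},
  {"translation":[0.02,0.005,0],"rotation":[0,0,0]},
], jaw=-0.9, newtons=5)

```text
t: 6.13
eef_pos: [0.4987, 0.121, 0.1053]
ee_rot: [3.141, -0.0, -1.347]
force: [-2.6, -0.8, -1.1]
width: 0.0833
gripper_force: 1.2
```

```bash
python3 - <<'E'
from station import *
from h import *
s=get_state();print(s["t"],s["eef_pos"],s["width"],s["force"],s["moment"])
print("tcp in box",R.from_euler("z",-.2205).apply(s["eef_pos"]-[.5009,.1053,.1]))
a=grab_frame("wrist"); cv2.imwrite("pics/e1.png",cv2.resize(a,(640,480)))
E
```

```text
6.1333 [0.4987061  0.12104572 0.10526517] 0.08330059577940148 [-2.64156485 -0.77514892 -1.11528713] [-0.35340837  1.08577876 -0.007455  ]
tcp in box [0.00130309 0.01584433 0.00526517]
```

View pics/e1.png

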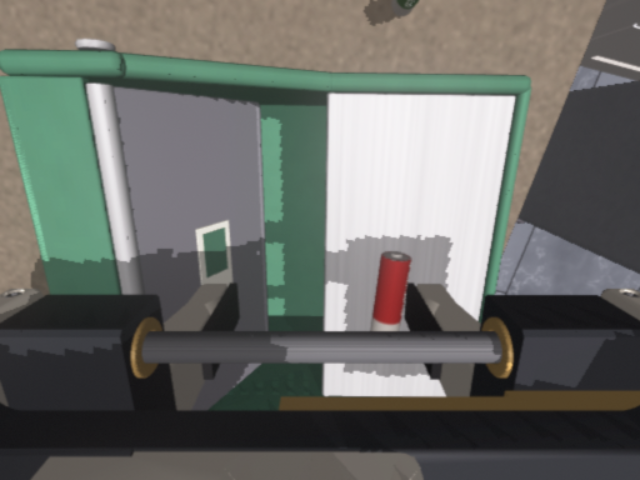

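The flap is wide open, with its edge at column 263 against the tray edge at 328. The rear finger at (425,300) is just behind the battery at (392,290). Now I roll it.

>>> apply_moves([
  {"translation":[0.005,0.001,0],"rotation":[0,0,0]},
  {"translation":[0.01,0.002,0],"rotation":[0,0,0]},
  {"translation":[0.015,0.003,0],"rotation":[0,0,0]},
  {"translation":[0.019,0.004,0],"rotation":[0,0,0]},
  {"translation":[0.019,0.004,0],"rotation":[0,0,0]},
  {"translation":[0.019,0.004,0],"rotation":[0,0,0]},
  {"translation":[0.019,0.004,0],"rotation":[0,0,0]},
  {"translation":[0.019,0.004,0],"rotation":[0,0,0]},
  {"translation":[0.019,0.004,0],"rotation":[0,0,0]},
  {"translation":[0.019,0.004,0],"rotation":[0,0,0]},
], jaw=-0.68)

```text
t: 7.02
eef_pos: [0.5037, 0.1222, 0.1054]
ee_rot: [-3.141, 0.0, -1.346]
force: [-3.0, -1.5, 0.3]
width: 0.0738
gripper_force: 1.2
```

>>> apply_moves([
  {"translation":[0.005,0.001,0],"rotation":[0,0,0]},
  {"translation":[0.01,0.002,0],"rotation":[0,0,0]},
  {"translation":[0.015,0.003,0],"rotation":[0,0,0]},
  {"translation":[0.019,0.004,0],"rotation":[0,0,0]},
  {"translation":[0.019,0.004,0],"rotation":[0,0,0]},
  {"translation":[0.019,0.004,0],"rotation":[0,0,0]},
  {"translation":[0.019,0.004,0],"rotation":[0,0,0]},
  {"translation":[0.019,0.004,0],"rotation":[0,0,0]},
  {"translation":[0.019,0.004,0],"rotation":[0,0,0]},
  {"translation":[0.019,0.004,0],"rotation":[0,0,0]},
], jaw=-0.46)

```text
t: 7.85
eef_pos: [0.5083, 0.1231, 0.1054]
ee_rot: [-3.142, 0.0, -1.347]
force: [-2.1, 0.8, 0.8]
width: 0.064
gripper_force: 1.2
```

```bash
python3 - <<'E'
from station import *
from h import *
s=get_state();print(s["t"],s["eef_pos"],s["width"],s["force"],s["moment"])
print("tcp in box",R.from_euler("z",-.2205).apply(s["eef_pos"]-[.5009,.1053,.1]))
a=grab_frame("wrist"); cv2.imwrite("pics/e2.png",cv2.resize(a,(640,480)))
E
```

```text
7.85 [0.50833772 0.12314818 0.10535006] 0.06395536647995143 [-2.14783058  0.81807239  0.83227001] [0.19966403 0.9314873  0.03766276]
tcp in box [0.01116135 0.01578928 0.00535006]
```

View pics/e2.png

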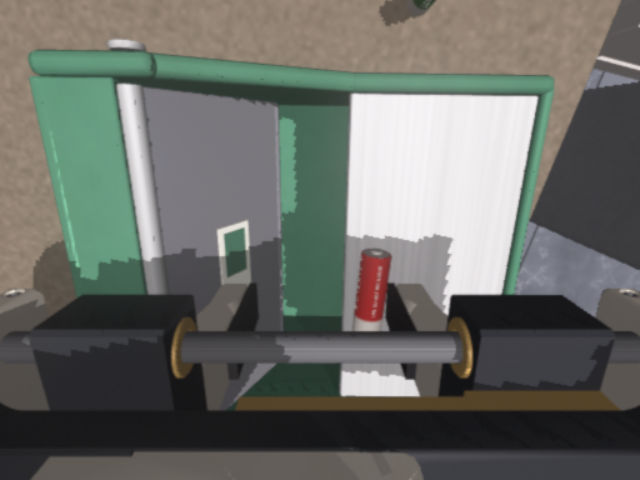

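The battery has rolled with the finger and now sits just before the edge (battery at column 373, edge at 350), with the flap still open. I'll carry on.

>>> apply_moves([
  {"translation":[0.005,0.001,0],"rotation":[0,0,0]},
  {"translation":[0.01,0.002,0],"rotation":[0,0,0]},
  {"translation":[0.015,0.003,0],"rotation":[0,0,0]},
  {"translation":[0.019,0.004,0],"rotation":[0,0,0]},
  {"translation":[0.019,0.004,0],"rotation":[0,0,0]},
  {"translation":[0.019,0.004,0],"rotation":[0,0,0]},
  {"translation":[0.019,0.004,0],"rotation":[0,0,0]},
  {"translation":[0.019,0.004,0],"rotation":[0,0,0]},
  {"translation":[0.019,0.004,0],"rotation":[0,0,0]},
  {"translation":[0.019,0.004,0],"rotation":[0,0,0]},
], jaw=-0.24)

```text
t: 8.73
eef_pos: [0.5131, 0.1241, 0.1053]
ee_rot: [-3.142, 0.0, -1.346]
force: [-2.6, 1.5, 1.0]
width: 0.0541
gripper_force: 1.3
```

>>> apply_moves([
  {"translation":[0.005,0.001,0],"rotation":[0,0,0]},
  {"translation":[0.01,0.002,0],"rotation":[0,0,0]},
  {"translation":[0.015,0.003,0],"rotation":[0,0,0]},
  {"translation":[0.019,0.004,0],"rotation":[0,0,0]},
  {"translation":[0.019,0.004,0],"rotation":[0,0,0]},
  {"translation":[0.019,0.004,0],"rotation":[0,0,0]},
  {"translation":[0.019,0.004,0],"rotation":[0,0,0]},
  {"translation":[0.019,0.004,0],"rotation":[0,0,0]},
  {"translation":[0.019,0.004,0],"rotation":[0,0,0]},
  {"translation":[0.019,0.004,0],"rotation":[0,0,0]},
], jaw=-0.02)

```text
t: 9.57
eef_pos: [0.5178, 0.1251, 0.1053]
ee_rot: [3.142, 0.0, -1.347]
force: [-3.0, 1.9, 1.8]
width: 0.0446
gripper_force: 1.3
```

```bash
python3 - <<'E'
from station import *
from h import *
s=get_state();print(s["t"],s["eef_pos"],s["width"],s["force"],s["moment"])
print("tcp in box",R.from_euler("z",-.2205).apply(s["eef_pos"]-[.5009,.1053,.1]))
a=grab_frame("wrist"); cv2.imwrite("pics/e3.png",cv2.resize(a,(640,480)))
E
```

```text
9.5667 [0.51781813 0.12508302 0.10532603] 0.04460222678490428 [-3.0031074   1.88190103  1.77348936] [0.62454889 0.97448759 0.10813403]
tcp in box [0.0208354  0.01560375 0.00532603]
```

View pics/e3.png

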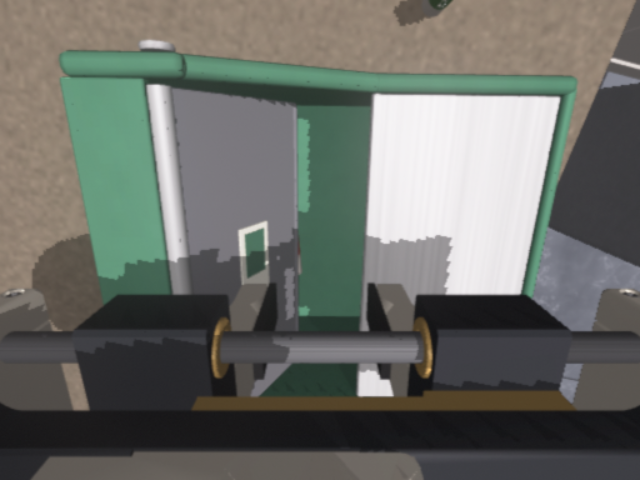

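The battery is gone from the tray and has dropped behind the flap edge, around (298,245). I'll lift straight up to let the flap close.

>>> apply_moves([
  {"translation":[0,0,0.02],"rotation":[0,0,0]},
  {"translation":[0,0,0.04],"rotation":[0,0,0]},
  {"translation":[0,0,0.07],"rotation":[0,0,0]},
  {"translation":[0,0,0.1],"rotation":[0,0,0]},
  {"translation":[0,0,0.14],"rotation":[0,0,0]},
  {"translation":[0,0,0.2],"rotation":[0,0,0]},
  {"translation":[0,0,0.3],"rotation":[0,0,0]},
  {"translation":[0,0,0.4],"rotation":[0,0,0]},
  {"translation":[0,0,0.5],"rotation":[0,0,0]},
  {"translation":[0,0,0.6],"rotation":[0,0,0]},
])

```text
t: 10.45
eef_pos: [0.5184, 0.1252, 0.2581]
ee_rot: [-3.139, 0.0, -1.346]
force: [-0.6, 0.1, -0.5]
width: 0.0445
gripper_force: 0.0
```

>>> apply_moves([
  {"translation":[0,0,0],"rotation":[0,0,0]},
  {"translation":[0,0,0],"rotation":[0,0,0]},
  {"translation":[0,0,0],"rotation":[0,0,0]},
  {"translation":[0,0,0],"rotation":[0,0,0]},
  {"translation":[0,0,0],"rotation":[0,0,0]},
  {"translation":[0,0,0],"rotation":[0,0,0]},
  {"translation":[0,0,0],"rotation":[0,0,0]},
  {"translation":[0,0,0],"rotation":[0,0,0]},
  {"translation":[0,0,0],"rotation":[0,0,0]},
  {"translation":[0,0,0],"rotation":[0,0,0]},
])

```text
t: 11.28
eef_pos: [0.5178, 0.1251, 0.2552]
ee_rot: [3.141, -0.0, -1.347]
force: [0.1, -0.5, -0.3]
width: 0.0447
gripper_force: 0.0
```

```bash
python3 - <<'E'
from station import *
from h import *
s=get_state();print(s["t"],s["eef_pos"],s["force"])
a=grab_frame("wrist"); cv2.imwrite("pics/f1.png",cv2.resize(a,(640,480)))
E
```

```text
11.2833 [0.5178437  0.12509371 0.2551945 ] [ 0.08439903 -0.53345629 -0.26706827]
```

View pics/f1.png

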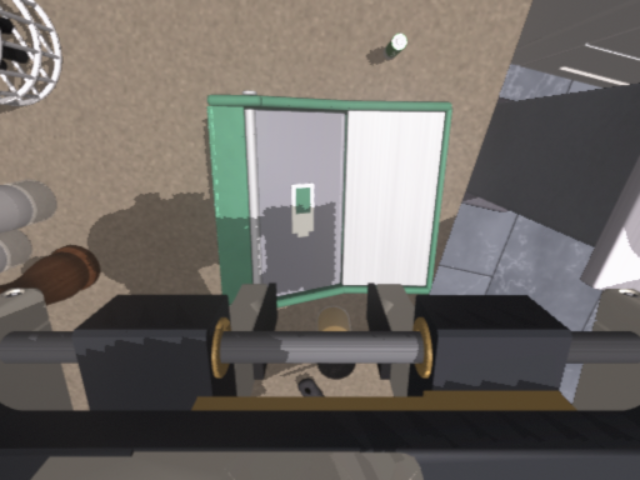

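The flap is shut, with its edge back at the tray edge (column 345). The tray is empty, and the green battery and curry jar in view have not moved.

```bash
python3 -c "
from station import *
print(job_done())"
```

```text
the job is handed in; nothing more can be done
None
```

The red battery was rolled off the tray into the box while the flap was held open, the flap has swung shut, and the job is handed in; no verdict was returned.

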